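Load the carrier plate under the sensor head

ROBOT

A 6-joint arm with a two-finger parallel gripper is mounted at the origin on a cart in front of the work surface, level with it; the furniture and walls round the work are solid. World frame = base frame: x ahead of the robot, y to its left, z up, the work surface at z = 0. Lengths are in m, angles in rad, forces in N, time in s.
With the tool pointing down it reaches from about 0.275 to 0.825 m from the base axis. Payload 4.9 kg.
Tool frame: the origin (TCP) lies midway between the tips of the shut fingers; the grasp point (between the pads) lies 19 mm behind it (grip_point_offset is the distance from the TCP to the grasp point, in m); z points along the fingers, y is the line along which they close (so a half turn about z gives the same grasp; the last joint's range is limited). The gripper opens to 85 mm and grips with 20 to 120 N. Pads are 22 mm wide; open, the fingers measure 114 mm over their backs; the gripper's body (76 mm by 85 mm) begins 54 mm behind the grasp point. The pads swing forward as they close: fully open they stand 13 mm farther back than shut.
Start: joints at [-1.322, 0.326, -0.193, 1.052, 0, 1.437], TCP at [0.205, -0.51, 0.231] pointing down, gripper open.
Joint ranges: [-2.65, 2.65], [-0.97, 1.79], [-1.3, 1.35], [-1.93, 2.1], [-1.47, 1.37], [-3.14, 3.14]. Speed limits (rad/s): [2.57, 2.57, 3.14, 3.14, 3.14, 3.14].

INTERFACE

Orientations are given as a rotation vector (axis times angle).
In Python, from cell import * gives the robot as it stands. Calls block until the motion is done:
- movep(position, orientation): joint-space move of the TCP to a pose.
- move_l(position, velocity=0.15, rot=None, until_force=None): straight line of the TCP; rot=None keeps the orientation; velocity is the mean speed in m/s. With until_force (N) it stops when the force on the tool has changed by that much, and returns True; else False.
- set_joints(angles): joint-space move.
- let_go() and grab(newtons=None): open the fingers fully, or close them until they stop; newtons is the grip in N (None keeps the last).
- sleep(seconds).
- ik(position, orientation): joint angles nearest the present ones, or None.
- get_state(): the state.
- grab_frame(name): name is "scene" or "top"; returns a dict with "img" (480x640x3 uint8, red, green, blue), "fx", "fy", "cx", "cy" (pixels), "cam_to_world" (4x4, takes a point from camera to world coordinates). Camera axes: x right, y down, z forward; pixel columns grow to the right and rows downward; lengths in m; the calibration is good to about 2 mm. A picture is of the moment at which its call begins. There is no depth.
A pose or a line that the arm cannot do raises MotionError and nothing moves.
- sign_off(): hands the job in; it is judged then, once.
Trained networks look in the newest picture that a camera, given by its name, has taken for a name from the list of things; names that differ only in an ending like _2 or _b are one class to them, and where a whole thing is asked for, a point or a joint stands for the part that bears it (a point fixed in the world has none). Each returns a list of dicts, best first, with "score" (0 to 1); they miss things now and then, are a little off and sometimes report something else, mostly with a low value. They report only what shows in the picture. A call takes as long as a camera call.
- spot_in(camera, name): "centre" ([column, row] in pixels, amid what is visible of it).
- silhouettes(camera, name): "mask" (480x640 bool, what is visible of it) and "centre" ([column, row] in pixels, amid what is visible of it).
- tip_of(camera, name): "centre" ([column, row] in pixels: a listed point, or the origin of a listed thing).
The state is a dict: "clock": time; "q": joint angles; "joint_velocities": joint speeds; "tau": joint torques, N m; "position": TCP position; "eef_rot": TCP orientation; "contact_force": force on the tool from outside, world axes, zero at the start; "wrist_torque": the same for the moment, N m; "finger_gap": opening from 0.0 (shut) to 1.0 (fully open); "grasp_force": force on a finger pad.
Only numpy, scipy, OpenCV 4.12 (cv2) and the standard library are available. Lean on these libraries where they do the work, as an engineer would, in place of code of your own. Each camera call takes 0.05 s, during which the arm holds its last target. There are 200 camera calls.

TASK

Take the blue carrier plate out of its wooden cradle and set it down flat on the stone table of the measuring stand, in front of the sensor head with no part of it under the crossbar yet and its steel disc towards the head, and let go of it. Then take it again by its rear end and slide it along the table under the low head until its front end is fully home against the stop, so that the disc lies below the sensor, and leave it there. Nothing may bump the head, and leave the tin, the dial indicator and the bronze bush where they are.

Things in the scene. Friction and masses are not known exactly. Their poses are not given: they have to be found in the camera images.
- plate: Loose blue plate, 140 long (x) x 50 wide (y) x 16 thick, 0.3 kg. Origin: centre of the underside; +x points to its front end, z up. A bright steel disc, 30 diameter, 5 high, stands on top, 40 in front of the centre (its top 21 above the underside). A flush black pad marks the rear end. Starts in the cradle, axes along the cradle's.
- disc (a point): Centre of the top of the steel disc on the plate (plate frame 40, 0, 21 mm).
- cradle: Fixed wooden cradle; origin: centre of its underside on the bench. Board 168 (x) x 110 (y) x 6 thick carries the plate in a pocket 144 x 54 with walls 8 thick, 18 above the board. The long walls are left out for the middle 60 (x -30 to +30): only there can fingers take the plate across its width. It must be lifted straight up about 25 to clear the walls.
- stand: Fixed measuring stand; origin on the bench right below the sensor; +x is the direction of sliding in. Dark grey stone table, top 20 above the bench, x -220 to +55, 65 to either side; the free part to set down on is at x below -60. Two steel rails 8 high, 55 apart, from x = -30 to +36, with lead-ins flaring to about 65 apart at x = -59. Plate home: origin at x -40, y 0, z 20, axes along the stand's.
- stop_face (a point): Foot of the stop's face, on the table's centre line (stand frame 30, 0, 20 mm). The stop is a fixed dark steel block, 14 high, 68 wide; the plate's front end touches it when fully home. The plate's rear 88 mm then still stick out in front of the crossbar.
- table_front (a point): Middle of the free end edge of the table's top, where the plate comes from (stand frame -220, 0, 20 mm).
- head: Sensor head fixed on the stand, same origin and axes. Grey crossbar (x -22 to +22, 118 wide, 48 to 76 above the bench) on two columns 37 to 57 either side of the centre line. At its middle the steel sensor nose, 18 diameter, hangs to 45 above the bench: it clears the disc by 4 when the plate slides on the table. Black barrel on the bar, up to 128 above the bench.
- probe_axis (a point): Point on the table's top right below the sensor's axis (stand frame 0, 0, 20 mm).
- tin: Small food tin, 75 diameter x 58 high, bystander; origin: centre of the underside.
- dial: Plunger dial indicator lying on its back, 107 x 57 x 19, bystander; origin: centre of the underside.
- bush: Bronze flanged bush, 47 diameter x 32 high, bystander; origin: centre of the underside.

How it is judged:
By the outcome, as a careful person would: the job done as asked, in the order asked, and still so for the second after the job is handed in, with the robot touching nothing.
It also fails if it takes over 48 s, if anything falls off the work surface, if the arm or the gripper's body presses on something with over 40 N, if the wrist force passes 120 N, or if a joint passes its speed limit or range.

## Working session

There is one attempt and no reset: what is moved stays moved. The work goes in short steps, each a Python script; the robot and the scene stay as the last script left them, time stands still between calls to the robot, and variables do not carry over. Pictures are saved under pics/ and viewed, at most 10 in all, crops included, and the job is handed in when it is done.

```bash
ls; mkdir -p pics; cat > h.py <<'E'
from cell import *
import numpy as np, cv2
from scipy.spatial.transform import Rotation as R
def snap(c,fn=None):
    f=grab_frame(c)
    if fn: cv2.imwrite('pics/'+fn,f['img'][:,:,::-1])
    return f
def ray(f,px,z):
    T=np.array(f['cam_to_world']);d=T[:3,:3]@[(px[0]-f['cx'])/f['fx'],(px[1]-f['cy'])/f['fy'],1]
    return T[:3,3]+d*(z-T[2,3])/d[2]
def proj(f,p):
    T=np.array(f['cam_to_world']);c=T[:3,:3].T@(np.array(p)-T[:3,3])
    return [f['fx']*c[0]/c[2]+f['cx'],f['fy']*c[1]/c[2]+f['cy']]
def down(yaw): # tool z down, tool y axis at world angle yaw+90deg : tool x along yaw
    c,s=np.cos(yaw),np.sin(yaw)
    return R.from_matrix(np.array([[c,s,0],[s,-c,0],[0,0,-1]])).as_rotvec()
E
python3 - <<'E'
from h import *
s=get_state();print(s['clock'],s['position'],s['eef_rot'],s['q'])
Z=dict(plate=.006,disc=.027,cradle=0,stand=0,stop_face=.02,table_front=.02,probe_axis=.02,tin=0,dial=0,bush=0,head=0)
for c in('top','scene'):
    f=snap(c,c+'0.png');print(c,np.round(np.array(f['cam_to_world'])[:3,3],3),f['fx'])
    for n,z in Z.items():
        for r in tip_of(c,n)[:2]: print(c,n,round(r['score'],2),np.round(r['centre']),np.round(ray(f,r['centre'],z),4))
E
```

```text
pics
0.0 [ 0.20530804 -0.50959793  0.23049484] [-3.08249129e+00 -5.97276102e-01  1.19851933e-04] [-1.32218955e+00  3.26944811e-01 -1.93601043e-01  1.05202114e+00
  2.49502610e-05  1.43661836e+00]
top [ 0.313 -0.026  1.113] 466.49238218783074
top plate 0.91 [421. 227.] [ 0.5428 -0.2674  0.006 ]
top disc 0.75 [411. 223.] [ 0.5467 -0.2384  0.027 ]
top cradle 0.56 [425. 228.] [ 0.5405 -0.2786  0.    ]
top stand 0.56 [249. 229.] [0.5302 0.1493 0.    ]
top stop_face 0.88 [234. 227.] [0.5315 0.1828 0.02  ]
top table_front 0.92 [335. 222.] [ 0.5482 -0.0584  0.02  ]
top probe_axis 0.71 [245. 223.] [0.5403 0.1564 0.02  ]
top tin 0.95 [255. 298.] [0.3649 0.1279 0.    ]
top dial 0.58 [378. 303.] [ 0.3573 -0.1625  0.    ]
top bush 0.67 [195. 284.] [0.394  0.2729 0.    ]
top head 0.76 [250. 225.] [0.5407 0.1473 0.    ]
top head 0.3 [424. 227.] [ 0.5442 -0.2763  0.    ]
scene [-0.443  0.573  0.526] 547.5641412685671
scene plate 0.8 [401. 240.] [ 0.5355 -0.28    0.006 ]
scene disc 0.56 [384. 232.] [ 0.555  -0.2398  0.027 ]
scene cradle 0.7 [246. 278.] [0.5445 0.1438 0.    ]
scene stand 0.98 [245. 279.] [0.5401 0.1477 0.    ]
scene stop_face 0.62 [229. 276.] [0.5345 0.1857 0.02  ]
scene table_front 0.75 [324. 250.] [ 0.5484 -0.0563  0.02  ]
scene probe_axis 0.56 [244. 272.] [0.5374 0.152  0.02  ]
scene tin 0.87 [293. 307.] [0.3815 0.1185 0.    ]
scene dial 0.97 [409. 281.] [ 0.3552 -0.1532  0.    ]
scene bush 0.92 [214. 327.] [0.3887 0.2782 0.    ]
scene head 0.8 [242. 279.] [0.5437 0.1531 0.    ]
```

```bash
python3 - <<'E'
import cv2
a=cv2.imread('pics/top0.png')[150:350,150:520];cv2.imwrite('pics/t0c.png',cv2.resize(a,None,fx=2.1,fy=2.1,interpolation=cv2.INTER_CUBIC))
E
```

```text
(no output)
```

View pics/t0c.png

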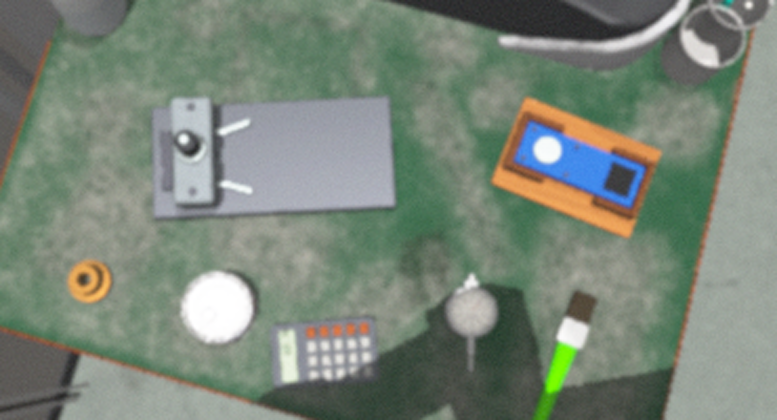

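View pics/scene0.png

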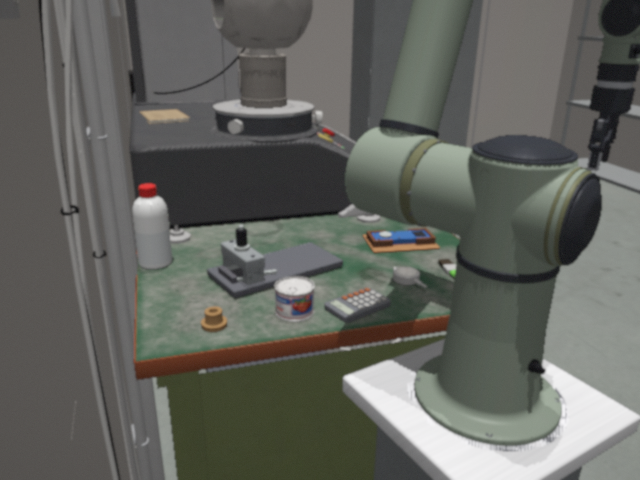

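The top view (crop = 2.1×, offset 150,150) shows the cradle at about (424,230) with the disc on its left, towards the stand. The table runs from x≈222 to 337, rows 196–254, with the head at its left end. There are distractors: a calculator near (305,316), a brush and a bottle. Sliding-in is image left (+y). Next I'll refine the two poses from outlines.

```bash
cat > fit.py <<'E'
from h import *
def blue(f):
    h=cv2.cvtColor(f['img'],cv2.COLOR_RGB2HSV)
    return (cv2.inRange(h,(105,130,60),(125,255,255))>0)
def rectpose(f,mask,z):
    ys,xs=np.nonzero(mask); P=np.array([ray(f,(x,y),z)[:2] for x,y in zip(xs,ys)])
    (c,s,a)=cv2.minAreaRect((P*1000).astype(np.float32))
    return np.array(c)/1000,s,a
E
python3 - <<'E'
from fit import *
for c in('top','scene'):
    f=snap(c)
    for n,z in(('plate',.022),('stand',.02),('disc',.027)):
        r=silhouettes(c,n)
        for m in r[:2]:
            print(c,n,round(m['score'],2),m['mask'].sum(),np.round(m['centre']),rectpose(f,m['mask'],z))
    b=blue(f);n,l,st,_=cv2.connectedComponentsWithStats(b.astype(np.uint8));k=1+np.argmax(st[1:,4])
    print(c,'blue',st[k],rectpose(f,l==k,.022))
    if c=='top':
        # free-end table edges: fit from crop corners, subpixel
        g=cv2.GaussianBlur(cv2.cvtColor(f['img'],cv2.COLOR_RGB2HSV)[:,:,1],(3,3),0).astype(float)
        def edge(p,q,n=(0,0),w=6):
            p,q=np.array(p,float),np.array(q,float);d=(q-p)/np.linalg.norm(q-p);nn=np.array([-d[1],d[0]]);out=[]
            for t in np.linspace(.08,.92,30):
                o=np.arange(-w,w+.1,.5);pts=(p+t*(q-p)+o[:,None]*nn).astype(np.float32)
                v=cv2.remap(g.astype(np.float32),pts[:,0].copy(),pts[:,1].copy(),1).ravel();e=abs(np.gradient(v));k=e.argmax();out.append(pts[k])
            W=np.array([ray(f,x,.02)[:2] for x in out],np.float32)
            vx,vy,x,y=cv2.fitLine(W,cv2.DIST_HUBER,0,.001,.001).ravel()
            res=abs((W-[x,y])@[-vy,vx]);return np.array([vx,vy]),np.array([x,y]),np.median(res)
        C=lambda u,v:(u/2.1+150,v/2.1+150)
        A=edge(C(389,97),C(225,103));B=edge(C(395,207),C(225,213));E=edge(C(389,97),C(395,207))
        for nme,q in zip('far near end'.split(),(A,B,E)):print(nme,q,np.degrees(np.arctan2(q[0][1],q[0][0])))
E
```

```text
top plate 0.9 1288 [426. 228.] (array([ 0.53484338, -0.27332281]), (143.19696044921875, 53.899627685546875), 68.66252899169922)
top stand 0.55 6317 [281. 226.] (array([0.54184741, 0.07395053]), (141.27859497070312, 279.6089172363281), 3.406867742538452)
top disc 0.83 1263 [423. 229.] (array([ 0.53402313, -0.27255695]), (141.17874145507812, 53.14950942993164), 68.14363861083984)
top disc 0.27 1075 [244. 220.] (array([0.53925464, 0.16134357]), (129.2902374267578, 50.07956314086914), 2.7512924671173096)
top blue [396 208  61  41 886] (array([ 0.53702386, -0.27478177]), (139.89390563964844, 50.87772750854492), 68.59200286865234)
far (array([ 0.0535108, -0.9985673], dtype=float32), array([0.6090256 , 0.02497293], dtype=float32), np.float32(0.000102611026)) -86.93259
near (array([ 0.08179595, -0.9966491 ], dtype=float32), array([0.47600913, 0.01776244], dtype=float32), np.float32(0.00052390504)) -85.30819
end (array([0.99787956, 0.06508749], dtype=float32), array([ 0.5361401 , -0.06453472], dtype=float32), np.float32(2.0445441e-08)) 3.7318764
scene plate 0.86 542 [404. 233.] (array([ 0.51800616, -0.26515601]), (140.35765075683594, 85.57930755615234), 67.27753448486328)
scene disc 0.83 524 [402. 234.] (array([ 0.5073085 , -0.25889154]), (139.7350616455078, 83.10626220703125), 68.38180541992188)
scene blue [391 231  25  12 224] (array([ 0.52054633, -0.27183002]), (61.796146392822266, 70.32572937011719), 64.2907485961914)
```

```bash
cat >> h.py <<'E'
def show(t=''):
    s=get_state();print(t,'t',round(s['clock'],2),np.round(s['position'],4),'F',np.round(s['contact_force'],1),'gap',round(s['finger_gap'],3),'gf',np.round(s['grasp_force'],1),'q6',round(s['q'][5],2))
E
python3 - <<'E'
from h import *
pc=np.array([.5365,-.274]);yaw=np.radians(68.6)
sy=np.radians(93.7)
for y in(yaw,yaw+np.pi):
    for p in([*pc,.12],[.544,.017,.12],[.555,-.04,.12],[.545,.07,.02]):
        q=ik(p,down(y if p[1]<-.1 else y+sy-yaw));print(None if q is None else np.round(q,2))
y=yaw
movep([*pc,.10],down(y));show()
move_l([*pc,.005],.12,until_force=15);show('down')
f=snap('top','t1.png')
grab(50);show('grab')
z=get_state()['position'][2]
move_l([*pc,z+.05],.08);show('lift');f=snap('top','t2.png');g=snap('scene','s2.png')
a=f['img'][170:290,340:500][:,:,::-1];b=g['img'][180:300,320:480][:,:,::-1]
cv2.imwrite('pics/c2.png',cv2.resize(np.hstack([a,b]),None,fx=2.5,fy=2.5,interpolation=cv2.INTER_CUBIC))
E
```

```text
[-0.59  0.51 -0.2   0.85  0.    1.35]
[-0.1   0.42 -0.37  0.79 -0.    1.4 ]
[-0.2   0.44 -0.33  0.8   0.    1.3 ]
[-0.01  0.56 -0.45  0.57 -0.    1.5 ]
[-0.59  0.51 -0.2   0.85 -0.   -1.79]
[-0.1   0.42 -0.37  0.79  0.   -1.74]
[-0.2   0.44 -0.33  0.8   0.   -1.84]
[-0.01  0.56 -0.45  0.57  0.   -1.64]
 t 3.17 [ 0.5363 -0.2752  0.1005] F [-0.2 -0.2  1. ] gap 1.002 gf 0.0 q6 1.35
down t 4.12 [ 0.537  -0.2745  0.0057] F [-0.4  0.3  0.2] gap 0.995 gf 0.0 q6 1.35
grab t 4.6 [ 0.5371 -0.2743  0.0059] F [-0.   0.1  5.5] gap 0.569 gf 53.4 q6 1.35
lift t 5.38 [ 0.5362 -0.2738  0.0557] F [-0.2 -0.3 -3.6] gap 0.569 gf 53.3 q6 1.35
```

View pics/c2.png

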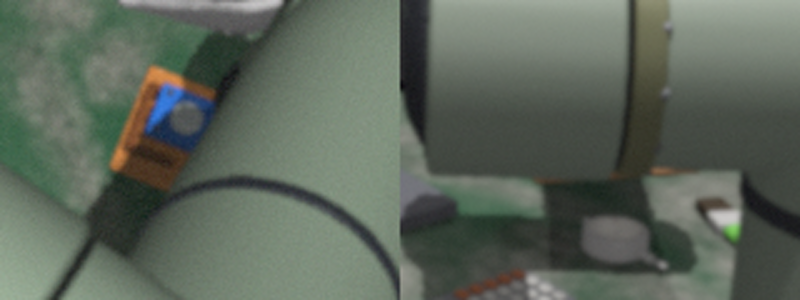

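The plate is gripped (gap 0.569, 53 N) and lifted clear. In the crop the disc sits level at about (187,118) above the cradle. I'll place it on the table.

```bash
python3 - <<'E'
from h import *
sy=np.radians(93.7);d=np.array([np.cos(sy),np.sin(sy)])
front=np.array([.5492,-.063]);p=front+.08*d
s=get_state()['position']
move_l([*s[:2],.085],.12)
move_l([*p,.085],.2,rot=down(sy));show('above')
move_l([*p,.030],.1)
show();print(move_l([*p,.012],.02,until_force=4));show('touch')
let_go();show('open')
q=get_state()['position']
move_l([*q[:2],q[2]+.09],.15)
b=p-.16*d; movep([b[0]-.15,b[1]-.12,.25],down(sy));show('clear')
f=snap('top','t3.png')
for n,z in(('disc',.041),('plate',.02),('probe_axis',.02),('stop_face',.02),('table_front',.02)):
    for r in tip_of('top',n)[:1]: print(n,round(r['score'],2),np.round(ray(f,r['centre'],z),4))
from fit import *
B=blue(f);n,l,st,_=cv2.connectedComponentsWithStats(B.astype(np.uint8));k=1+np.argmax(st[1:,4]);print(rectpose(f,l==k,.036))
m=silhouettes('top','plate')[0];print(m['score'],rectpose(f,m['mask'],.036))
cv2.imwrite('pics/c3.png',cv2.resize(f['img'][180:270,210:350][:,:,::-1],None,fx=5.5,fy=5.5,interpolation=cv2.INTER_CUBIC))
E
```

```text
above t 7.47 [0.5441 0.016  0.085 ] F [-0.9  0.1 -3.7] gap 0.568 gf 53.4 q6 1.4
 t 8.18 [0.5444 0.0166 0.0302] F [-0.4 -1.1 -3.3] gap 0.571 gf 53.4 q6 1.4
True
touch t 8.76 [0.5442 0.0168 0.0199] F [-1.1 -0.5  4.5] gap 0.571 gf 54.4 q6 1.4
open t 9.22 [0.5428 0.017  0.0188] F [ 0.2  0.2 -0.2] gap 1.0 gf 0.0 q6 1.4
clear t 11.26 [ 0.4045 -0.262   0.2493] F [0.1 0.3 0.6] gap 1.004 gf 0.0 q6 0.78
probe_axis 0.96 [0.536  0.1523 0.02  ]
stop_face 0.82 [0.5394 0.1808 0.02  ]
(array([0.54343372, 0.01673346]), (49.81555938720703, 137.9252166748047), 3.3950204849243164)
0.75 (array([0.54217358, 0.01586327]), (52.51457977294922, 139.78121948242188), 3.5557861328125)
```

View pics/c3.png

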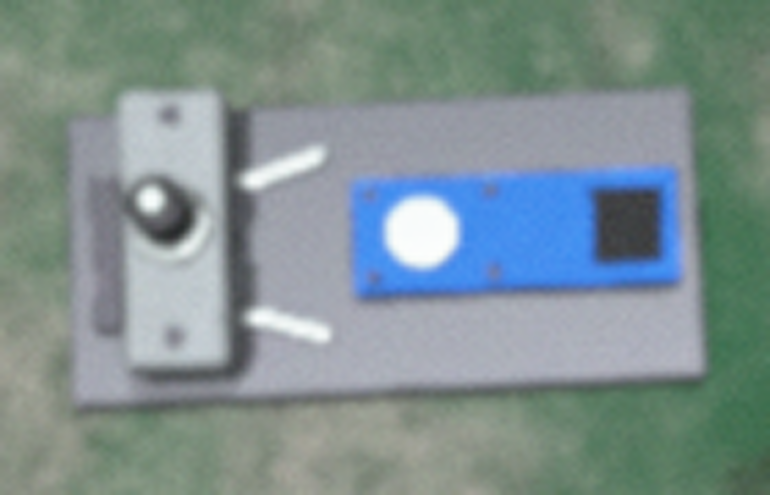

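The plate lies flat and released at (0.5434, 0.0167), yaw 93.5°. Its front end (crop x≈355) is well before the lead-ins (x≈322) and its axis lines up with their middle. Next I'll grip the rear and slide.

```bash
python3 - <<'E'
from h import *
sy=np.radians(93.6);d=np.array([np.cos(sy),np.sin(sy)])
pl=np.array([.5434,.0167]);g=pl-.055*d
movep([*g,.11],down(sy));show()
move_l([*g,.0215],.1,until_force=15);show('down')
grab(30);show('grab')
p0=get_state()['position'];z=.0215
hit=move_l([*(g+.085*d),z],.06,until_force=20);show('slide %s'%hit)
if not hit:
    hit=move_l([*(g+.112*d),z],.015,until_force=12);show('home %s'%hit)
print('travel',(get_state()['position'][:2]-p0[:2])@d)
f=snap('top','t4.png');s=snap('scene','s4.png')
a=f['img'][180:270,210:350][:,:,::-1];b=s['img'][210:300,190:330][:,:,::-1]
cv2.imwrite('pics/c4.png',cv2.resize(np.vstack([a,b]),None,fx=3.3,fy=3.3,interpolation=cv2.INTER_CUBIC))
E
```

```text
t 12.76 [ 0.5472 -0.0391  0.1106] F [-0.3 -0.1  0.2] gap 1.003 gf 0.0 q6 1.3
down t 13.79 [ 0.5474 -0.0384  0.0221] F [0.5 0.1 0.3] gap 0.996 gf 0.0 q6 1.3
grab t 14.22 [ 0.5474 -0.0382  0.0222] F [-1.   1.   5.2] gap 0.575 gf 31.7 q6 1.3
slide False t 15.78 [0.5425 0.0457 0.0222] F [ 0.7 -4.3  5.2] gap 0.579 gf 31.8 q6 1.46
home True t 17.01 [0.5415 0.0619 0.0222] F [-0.4 -2.3  4.5] gap 0.579 gf 31.6 q6 1.49
travel 0.10030042452811927
```

View pics/c4.png

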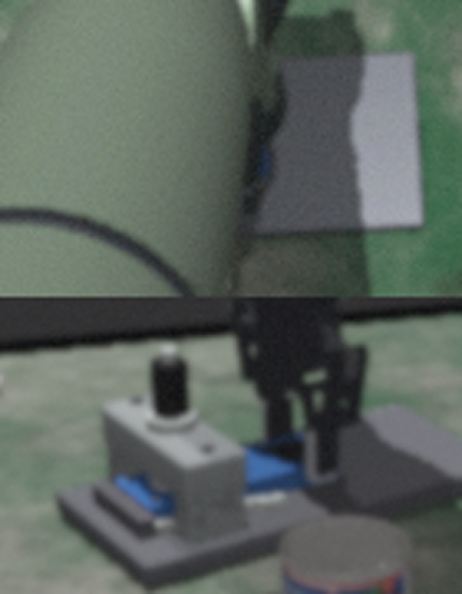

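The scene crop shows the plate under the crossbar with its blue front end at about (145,495) by the stop. I'll push again, more firmly, to make sure it is seated, then release and check.

```bash
python3 - <<'E'
from h import *
sy=np.radians(93.6);d=np.array([np.cos(sy),np.sin(sy)])
for k in range(2):
    s=get_state()['position'];t=s[:2]+.008*d
    print(move_l([*t,.0215],.012,until_force=20));show('push')
s=get_state()['position'];let_go();show('open')
move_l([*get_state()['position'][:2],.12],.12)
movep([.40,-.26,.25],down(sy));show('clear')
from fit import *
f=snap('top','t5.png');s=snap('scene','s5.png')
for c,F in(('top',f),('scene',s)):
    for n,z in(('table_front',.02),('probe_axis',.02),('stop_face',.02),('plate',.02)):
        for r in tip_of(c,n)[:1]: print(c,n,round(r['score'],2),np.round(ray(F,r['centre'],z),4))
a=f['img'][180:270,210:350][:,:,::-1];b=s['img'][210:300,190:330][:,:,::-1]
cv2.imwrite('pics/c5.png',cv2.resize(np.vstack([a,b]),None,fx=3.3,fy=3.3,interpolation=cv2.INTER_CUBIC))
E
```

```text
True
push t 17.68 [0.5418 0.0622 0.0221] F [-0.6 -1.6  3.8] gap 0.578 gf 31.7 q6 1.51
True
push t 18.32 [0.542 0.063 0.022] F [-0.2 -1.5  3.5] gap 0.575 gf 31.9 q6 1.52
open t 18.77 [0.5419 0.0629 0.0218] F [-0.1 -0.5 -0.9] gap 0.999 gf 0.0 q6 1.52
clear t 21.15 [ 0.4002 -0.2593  0.2495] F [-0.1  0.1 -0.2] gap 1.002 gf 0.0 q6 0.78
top table_front 0.7 [ 0.5443 -0.0592  0.02  ]
top probe_axis 0.78 [0.5327 0.157  0.02  ]
top stop_face 0.94 [0.533  0.1821 0.02  ]
top plate 0.65 [0.5406 0.1113 0.02  ]
scene probe_axis 0.62 [0.5259 0.1556 0.02  ]
scene stop_face 0.81 [0.5305 0.1872 0.02  ]
scene plate 0.72 [0.5521 0.1115 0.02  ]
```

View pics/c5.png

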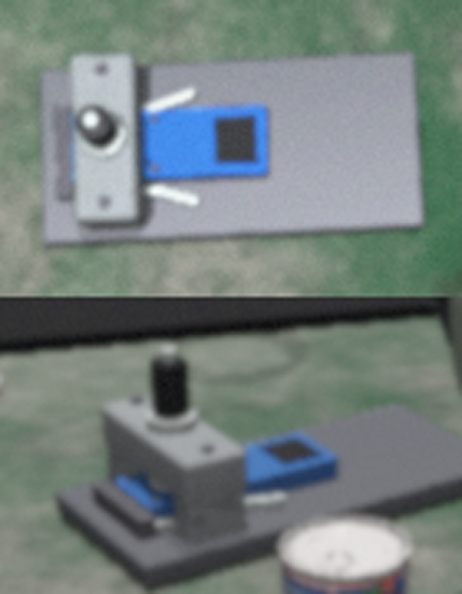

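The top crop shows the plate between the rails, its rear edge at x≈268 and blue reaching the dark stop near (72,165). I'll check the seating numerically and close up.

```bash
python3 - <<'E'
from fit import *
f=snap('top');s=snap('scene')
def rear(img):
    F=dict(f);F['img']=img
    B=blue(F);B[:, :200]=0;B[:,345:]=0;B[:170]=0;B[280:]=0
    ys,xs=np.nonzero(B);W=np.array([ray(F,(x,y),.036)[:2] for x,y in zip(xs,ys)])
    sy=np.radians(93.6);d=np.array([np.cos(sy),np.sin(sy)]);n=np.array([-d[1],d[0]])
    a=W@d;b=W@n
    # also front portion lateral / rear portion lateral
    return [round(float(v)*1000,1) for v in(np.percentile(a,[.5,2]).tolist()+[a.max(),b.min(),b.max()])]
print(rear(cv2.imread('pics/t3.png')[:,:,::-1]),rear(f['img']))
# overlay: predicted outline of plate home given plate initial pose + expected travel, in both views
a=f['img'][190:260,215:305][:,:,::-1];b=s['img'][240:300,205:295][:,:,::-1]
k=dict(fx=6,fy=6,interpolation=cv2.INTER_CUBIC)
cv2.imwrite('pics/c6.png',cv2.resize(a,None,**k));cv2.imwrite('pics/c7.png',cv2.resize(b,None,**k))
E
```

```text
[-85.9, -84.3, 51.5, -568.4, -518.3] [13.4, 14.1, 103.0, -569.0, -519.0]
```

View pics/c6.png

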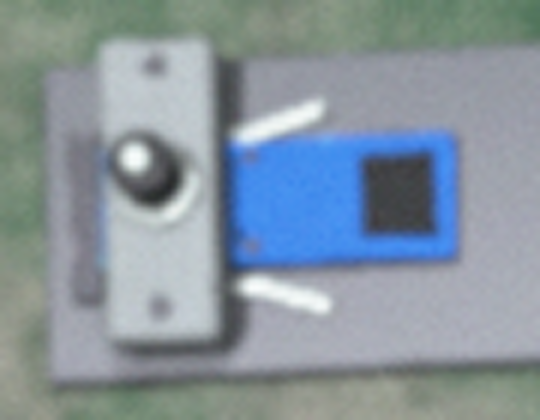

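View pics/c7.png

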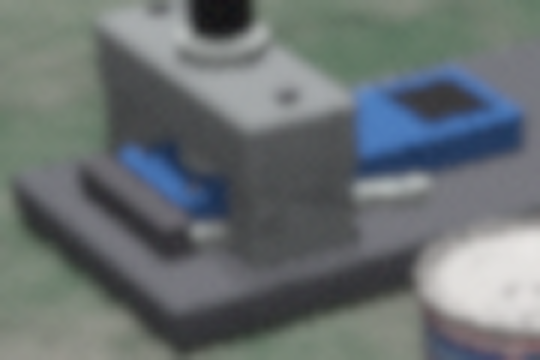

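```bash
python3 - <<'E'
from h import *
sy=np.radians(93.6);d=np.array([np.cos(sy),np.sin(sy)])
g=np.array([.5434,.0167])+(.099-.055)*d
movep([*g,.11],down(sy))
move_l([*g,.0215],.1,until_force=15);show('down')
grab(100);show('grab')
p0=get_state()['position']
for F in(12,25,35):
    s=get_state()['position']
    r=move_l([*(s[:2]+.008*d),.0215],.01,until_force=F);show('push %s %.2f mm'%(r,1e3*(get_state()['position'][:2]-p0[:2])@d))
let_go();show('open')
move_l([*get_state()['position'][:2],.12],.12)
movep([.40,-.26,.25],down(sy));show('clear')
from fit import *
f=snap('top');B=blue(f);B[:,:200]=0;B[:,345:]=0;B[:170]=0;B[280:]=0
ys,xs=np.nonzero(B);W=np.array([ray(f,(x,y),.036)[:2] for x,y in zip(xs,ys)])@d
print(np.percentile(W,[.5,2])*1000)
for n in('tin','dial','bush'):
    for r in tip_of('top',n)[:1]: print(n,np.round(ray(f,r['centre'],0),4))
E
```

```text
down t 24.19 [0.5412 0.0605 0.0221] F [ 0.1 -0.4  0.3] gap 1.004 gf 0.0 q6 1.48
grab t 24.63 [0.5415 0.0606 0.0228] F [-1.3 -0.1  8.3] gap 0.554 gf 103.5 q6 1.48
push True 0.01 mm t 25.11 [0.5415 0.0606 0.0228] F [-0.1 -1.8  5.5] gap 0.554 gf 103.0 q6 1.49
push False 0.11 mm t 26.05 [0.5415 0.0607 0.0228] F [ -3.5 -23.2  10.4] gap 0.555 gf 103.7 q6 1.5
push False 0.11 mm t 26.3 [0.5416 0.0607 0.0228] F [ -3.3 -24.4  10.5] gap 0.56 gf 103.7 q6 1.5
open t 26.77 [0.5409 0.0692 0.0214] F [-1.1 -1.  -0.1] gap 0.997 gf 0.0 q6 1.5
clear t 29.16 [ 0.4002 -0.2593  0.2495] F [-0.5  0.9 -0.2] gap 1.0 gf 0.0 q6 0.78
[13.27328581 14.06983346]
tin [0.3628 0.1242 0.    ]
dial [ 0.3652 -0.1571  0.    ]
bush [0.3964 0.2718 0.    ]
```

Pushing with 24 N moved the plate only 0.1 mm, so it is hard against the stop. The bystanders have not moved.

```bash
python3 -c "
from cell import *
print(sign_off())"
```

```text
the job is handed in; nothing more can be done
None
```

The plate was set down on the table, released, re-gripped at its rear and slid under the head until it sat firmly against the stop (about 24 N of push moved it only 0.1 mm); I saw no contact with the head, the tin, dial and bush stayed put, and the job is handed in at about 29 s.

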